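# Tip serum tubes into the V-trough of a tube feeder

## Robot

A 7-joint arm with a two-finger parallel gripper is mounted at the origin on a cart in front of the work surface, level with it; the furniture and walls round the work are solid. World frame = base frame: x ahead of the robot, y to its left, z up, the work surface at z = 0. Lengths are in mm, angles in rad, forces in N, time in s.
With the tool pointing down it reaches from about 400 to 750 mm from the base axis. Payload 19.5 kg.
Tool frame: the origin (TCP) lies midway between the tips of the shut fingers; the grasp point (between the pads) lies 19 mm behind it; z points along the fingers, y is the line along which they close (so a half turn about z gives the same grasp; the last joint's range is limited). The gripper opens to 85 mm and grips with 20 to 120 N. Pads are 22 mm wide; open, the fingers measure 114 mm over their backs; the gripper's body (76 mm by 85 mm) begins 54 mm behind the grasp point. The pads swing forward as they close: fully open they stand 13 mm farther back than shut.
Start: joints at [-1.224, 0.707, -0.028, 1.485, 0.022, 0.951, -0.075], TCP at [217.956, 532.062, 231.268] pointing down, gripper open.
Joint ranges: [-2.71, 2.71], [-0.32, 2.16], [-1.57, 1.52], [0, 2.45], [-1.46, 4.6], [0, 2.02], [-2.83, 2.83]. Speed limits (rad/s): [1.89, 1.89, 2.57, 2.57, 3.01, 3.01, 3.01].

## Interface

Orientations are given as a 3x3 rotation matrix whose columns are the frame's x, y, z axes.
In Python, from cell import env, cams, workorder gives the robot as it stands.
- The arm moves only by the tool carry_out, never from a script. Its argument "targets" is a list of rows, each a list of 6 numbers: the shift along the tool's x, y, z in cm, then the turn, a rotation vector about the tool's x, y, z in rad. A call has 1 to 8 rows; each row is the pose to reach, as a shift and turn from the pose commanded when the call began, along the tool's axes at that moment; what a row does not reach only later rows make up. A row lasts 1/10 s, in which the tool goes at most 50 mm and 8.59 degrees, less where a joint would pass 70% of its speed; a pose out of reach is approached as far as the arm can. A call with a gripper value outside its range is refused whole. "grip" is the closure in counts, from 0 (fully open) to 255 (shut), set as the call begins (left out, the last holds). The fingers move at their own pace and stop on an object; the grip force is fixed at half the most. Time passes only in rows, so rows that repeat a pose let the fingers close. It gives the time, the measured TCP pose, the force, the opening and the grip force at its end, in the units of the state.
- env.state(): the state, without advancing time (a new reading comes with each control period).
- cams.grab_frame(name): name is "scene" or "top"; returns the picture (420x560x3 uint8, red, green, blue); there is no depth.
- cams.calibration(name): a dict with "fx", "fy", "cx", "cy" (pixels), "D" ([k1, k2, p1, p2, k3] as OpenCV has them; the pictures are not rectified), "view" (4x4, takes a point from world to camera coordinates). Camera axes: x right, y down, z forward; pixel columns grow to the right and rows downward; lengths in mm; the calibration is good to about 2 mm. A picture is of the moment at which its call begins. calibration takes no time and is no camera call.
- workorder.job_done(): hands the job in; it is judged then, once.
The state is a dict: "clock": time; "joints": joint angles; "dq": joint speeds; "joint_torque": joint torques, N m; "ee_pos": TCP position; "orientation": TCP orientation; "ft_force": force on the tool from outside, world axes, zero at the start; "moment": the same for the moment, N m; "finger_gap": finger opening in mm; "grasp_force": force on a finger pad.
Only numpy, scipy, OpenCV 4.12 (cv2) and the standard library are available. Lean on these libraries where they do the work, as an engineer would, in place of code of your own. Each camera call takes 0.05 s, during which the arm holds its last target. There are 200 camera calls.

## Task

Two of the feeder's three tipping trays hold a serum tube with a yellow cap, the third a small white microtube. Raise the two serum tubes' trays by their handles so that both tubes roll down into the V-trough and lie still in line along its fold. Do not touch the tubes with the gripper, and leave the microtube lying in its tray.

Things in the scene. Friction and masses are not known exactly. Their poses are not given: they have to be found in the camera images.
- feeder: tube feeder, fixed (place and turn vary): aluminium V-trough, 430 mm long inside, 45 degree walls, and on the robot's side three grey tipping trays side by side. Origin on the worktop below mid-fold; x from trays to trough, y along the fold to the left, z up. Fold 16 mm high; near rim x = -36, 52 mm high, back board x = 44, 92 mm high. Trays (128 mm wide, black mat 56 mm high, walls to 73 mm) at y = -132, 0, +132, x = -42 to -117
- handle_right (a point): grip point on the handle of the right (feeder y = -132) tray: upright grey tab, 10 mm thick along feeder y, 22 mm tall, sticking out from feeder x = -117 to -177; point in mid-thickness, x = -158, z = 56 level. Pinch along y and lift: the tray turns on a hinge along y at x = -42, z = 49, handle up and towards the trough, stop at 60 degrees; about 1 N. Fingers may stay upright: the tab turns between them
- handle_middle (a point): the same handle on the middle tray (feeder y = 0). A raised tray, let go, falls back level by itself
- handle_left (a point): the same handle on the left tray (feeder y = +132). A tube has surely rolled out once its tray stands at 45 to 55 degrees
- tube_1: capped serum tube, 106 mm long, body 13 mm and yellow cap 17 mm in diameter, 14 g, lying in one of the three trays at up to 12 degrees to the trough. Origin on its axis, at mid-length; y axis along the tube towards the cap
- tube_2: capped serum tube, 106 mm long, body 13 mm and yellow cap 17 mm in diameter, 14 g, lying in one of the three trays at up to 12 degrees to the trough. Origin on its axis, at mid-length; y axis along the tube towards the cap; the same as the other
- microtube: small white conical microtube with a lid, 42 mm long, 13 mm wide, 16 mm tall, lying in the remaining tray. Origin at its underside, about mid-length; y along it
There are look-alikes about, which are no part of the job. Leave any blue or turquoise look-alike of the tube_1 alone.

How it is judged:
By the outcome, as a careful person would: the job done as asked, in the order asked, and still so for the second after the job is handed in, with the robot touching nothing.
It also fails if it takes over 61 s, if anything falls off the work surface, if the arm or the gripper's body presses on something with over 40 N, if the wrist force passes 120 N, or if a joint passes its speed limit or range.

## Working session

There is one attempt and no reset: what is moved stays moved. The work goes in short steps, Python scripts to look and compute and a tool call to move; the robot and the scene stay as the last step left them, time stands still between calls to the robot, and variables do not carry over. Pictures are saved under pics/ and viewed, at most 10 in all, crops included, and the job is handed in when it is done.

Besides the shell and the picture viewer there is one more tool, called as name(argument=value, ...) on one line, values as JSON. carry_out: Moves the arm, as the interface text tells. Its arguments: {"type":"object","properties":{"targets":{"type":"array"},"grip":{"type":"number"}},"required":["targets"]}

```bash
mkdir -p pics; python3 - <<'E'
from cell import env,cams
import cv2,numpy as np
s=env.state(); print({k:np.round(s[k],3).tolist() for k in('clock','joints','ee_pos','orientation','ft_force','finger_gap')})
for n in('scene','top'):
    im=cams.grab_frame(n); cv2.imwrite(f'pics/{n}0.png',im[:,:,::-1]); c=cams.calibration(n); print(n,{k:np.round(v,3).tolist() for k,v in c.items()})
E
```

```text
{'clock': 0.0, 'joints': [-1.224, 0.707, -0.028, 1.485, 0.022, 0.951, -0.075], 'ee_pos': [217.88, 531.846, 230.836], 'orientation': [[-0.925, 0.379, -0.0], [0.379, 0.925, -0.001], [-0.0, -0.001, -1.0]], 'ft_force': [0.639, 0.378, 0.322], 'finger_gap': 85.553}
scene {'fx': 471.822, 'fy': 471.822, 'cx': 283.661, 'cy': 214.266, 'D': [0.012, 0.0, 0.0, 0.0, 0.0], 'view': [[-0.79, -0.613, -0.001, 548.93], [-0.355, 0.459, -0.814, 163.331], [0.5, -0.643, -0.58, 1081.934], [0.0, 0.0, 0.0, 1.0]]}
top {'fx': 431.117, 'fy': 431.117, 'cx': 276.982, 'cy': 210.585, 'D': [0.007, 0.0, 0.0, 0.0, 0.0], 'view': [[-0.012, -1.0, 0.024, 187.692], [-0.995, 0.01, -0.104, 549.075], [0.103, -0.025, -0.994, 1017.555], [0.0, 0.0, 0.0, 1.0]]}
```

View pics/scene0.png

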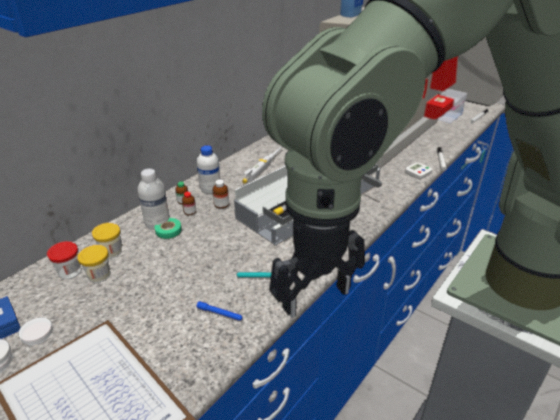

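View pics/top0.png

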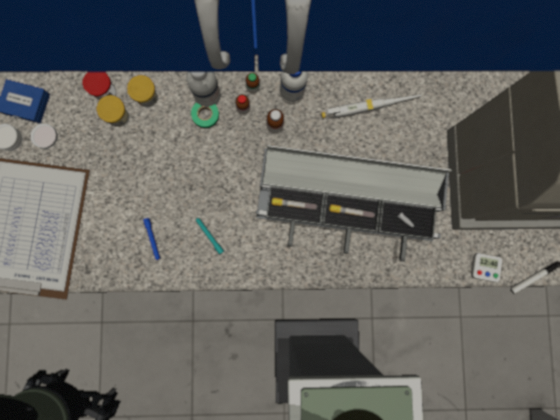

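The top view shows serum tubes with yellow caps in the left tray (294,203) and the middle tray (352,211). The microtube is in the right tray (405,219). Look-alikes are the blue tube (152,238), the turquoise tube (209,236), and the yellow-marked pipette (370,105). The handles are near (292,235), (347,240) and (402,247). I'll check this in a close crop and measure.

```bash
cat > h.py <<'E'
from cell import env,cams
import cv2,numpy as np
def ray(name,px,z):
    c=cams.calibration(name);K=np.array([[c['fx'],0,c['cx']],[0,c['fy'],c['cy']],[0,0,1]])
    V=np.array(c['view']);u=cv2.undistortPoints(np.array(px,float).reshape(-1,1,2),K,np.array(c['D'])).reshape(-1,2)
    d=np.c_[u,np.ones(len(u))]@V[:3,:3];o=-V[:3,:3].T@V[:3,3]
    return o+d*((np.asarray(z)-o[2])/d[:,2])[:,None]
def proj(name,P):
    c=cams.calibration(name);K=np.array([[c['fx'],0,c['cx']],[0,c['fy'],c['cy']],[0,0,1]]);V=np.array(c['view'])
    return cv2.projectPoints(np.array(P,float).reshape(-1,1,3),cv2.Rodrigues(V[:3,:3])[0],V[:3,3],K,np.array(c['D']))[0].reshape(-1,2)
E
python3 - <<'E'
from h import *
im=cv2.imread('pics/top0.png')
cv2.imwrite('pics/crop0.png',cv2.resize(im[140:270,250:450],None,fx=4,fy=4,interpolation=cv2.INTER_CUBIC))
g=cv2.cvtColor(im,cv2.COLOR_BGR2GRAY)
m=np.zeros_like(g);m[180:245,255:445]=(g[180:245,255:445]<45)*255
n,_,st,ce=cv2.connectedComponentsWithStats(m)
for i in range(1,n):
    if st[i,4]>30: print(st[i],ce[i])
E
```

```text
[439 183   5  19  51] [441.17647059 192.54901961]
[272 190  50  31 390] [303.         201.94102564]
[326 197  53  32 850] [353.13294118 212.78823529]
[ 382  204   53   33 1186] [407.97217538 219.66020236]
```

View pics/crop0.png

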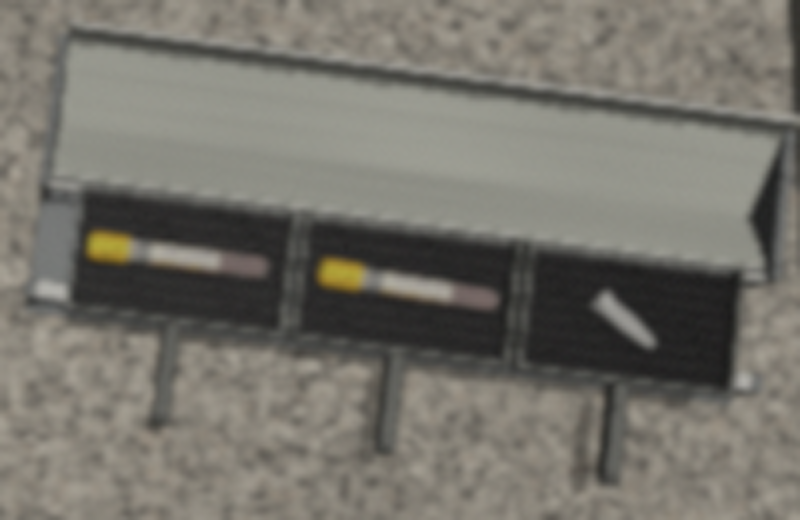

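The crop confirms serum tubes in the left (178,253) and middle (408,284) trays, and the microtube in the right tray (625,320). Tab ends in the crop are near (159,422), (385,450) and (610,482).

```bash
python3 - <<'E'
from h import *
# crop px, feeder coordinates
L=[((160,420),(-177,132,67)),((385,449),(-177,0,67)),((611,479),(-177,-132,67)),
((300,214),(-42,66,73)),((291,334),(-117,66,73)),((524,239),(-42,-66,73)),((513,361),(-117,-66,73))]
px=np.array([(250-.375+a/4,140-.375+b/4) for (a,b),_ in L]);F=np.array([f for _,f in L],float)
W=ray('top',px,F[:,2]); print(W.round(0))
a=F[:,:2]-F[:,:2].mean(0);b=W[:,:2]-W[:,:2].mean(0)
th=np.arctan2((a[:,0]*b[:,1]-a[:,1]*b[:,0]).sum(),(a*b).sum())
R=np.array([[np.cos(th),-np.sin(th)],[np.sin(th),np.cos(th)]]);t=W[:,:2].mean(0)-R@F[:,:2].mean(0)
print('th',th,'t',t,'res',(F[:,:2]@R.T+t-W[:,:2]).round(1).tolist())
np.savez('f.npz',R=R,t=t,th=th)
for n,y in(('L',132),('M',0),('R',-132)):print(n,R@[-158,y]+t)
P=np.array([(44,-215,92),(44,215,92),(-36,215,52),(-36,-215,52),(-158,132,67),(-158,0,67),(-158,-132,67)],float);P[:,:2]=P[:,:2]@R.T+t
q=(proj('top',P));print(((q+.375-[250,140])*4).round())
E
```

```text
[[ 468.  154.   67.]
 [ 449.   25.   67.]
 [ 431. -106.   67.]
 [ 586.   71.   73.]
 [ 516.   78.   73.]
 [ 570.  -59.   73.]
 [ 499.  -50.   73.]]
th -0.1374207363160409 t [ 6.22841915e+02 -3.75858537e-01] res [[-2.0, 0.1], [-1.9, -0.7], [-1.2, -0.8], [4.3, -0.7], [-0.1, 2.7], [2.0, -0.9], [-1.2, 0.3]]
L [484.41393948 152.02393015]
M [466.33144096  21.26834424]
R [ 448.24894244 -109.48724167]
[[804. 118.]
 [ 66.  22.]
 [ 49. 170.]
 [765. 262.]
 [164. 391.]
 [390. 419.]
 [616. 448.]]
```

carry_out(targets=[[-2, -1.2, 0, 0, 0, 0], [-6, -3.8, 0, 0, 0, -0.03], [-10, -6.4, 0, 0, 0, -0.06], [-14, -9, 0, 0, 0, -0.09], [-18, -11.5, 0, 0, 0, -0.12], [-22, -14.1, 0, 0, 0, -0.15], [-26, -16.7, 0, 0, 0, -0.18], [-30, -19.2, 0, 0, 0, -0.21]], grip=0)

```text
clock: 0.9
ee_pos: [423.5, 238.8, 231.2]
orientation: [[-0.984, 0.177, -0.0], [0.177, 0.984, -0.0], [0.0, -0.0, -1.0]]
ft_force: [0.6, 0.8, 0.1]
finger_gap: 85.3
grasp_force: 0.0
```

carry_out(targets=[[-3, -3, 1, 0, 0, -0.02], [-5.5, -5.5, 3, 0, 0, -0.041], [-7.1, -7.1, 5.5, 0, 0, -0.041], [-7.64, -7.65, 8, 0, 0, -0.041], [-7.64, -7.65, 10, 0, 0, -0.041], [-7.64, -7.65, 11, 0, 0, -0.041], [-7.64, -7.65, 11, 0, 0, -0.041], [-7.64, -7.65, 11, 0, 0, -0.041]])

```text
clock: 1.7
ee_pos: [484.5, 152.1, 121.9]
orientation: [[-0.991, 0.137, 0.0], [0.137, 0.991, 0.0], [-0.0, 0.0, -1.0]]
ft_force: [1.6, -0.4, -0.1]
finger_gap: 85.5
grasp_force: 0.0
```

```bash
python3 - <<'E'
from h import *
s=env.state();print(np.round(s['ee_pos'],1),np.round(s['orientation'],3).tolist(),np.round(s['joints'],2))
f=np.load('f.npz');p=f['R'].T@(np.array(s['ee_pos'])[:2]-f['t']);print('feeder',p)
a=cams.grab_frame('top')[140:270,250:450];b=cams.grab_frame('scene')[130:280,220:420]
cv2.imwrite('pics/c1.png',np.vstack([cv2.resize(a,(448,291)),cv2.resize(b,(448,308))])[:,:,::-1])
E
```

```text
[484.5 152.1 121.9] [[-0.991, 0.137, 0.0], [0.137, 0.991, 0.0], [-0.0, 0.0, -1.0]] [-0.29  0.78 -0.14  1.85  0.2   0.52  0.87]
feeder [-157.94987127  132.10761515]
```

View pics/c1.png

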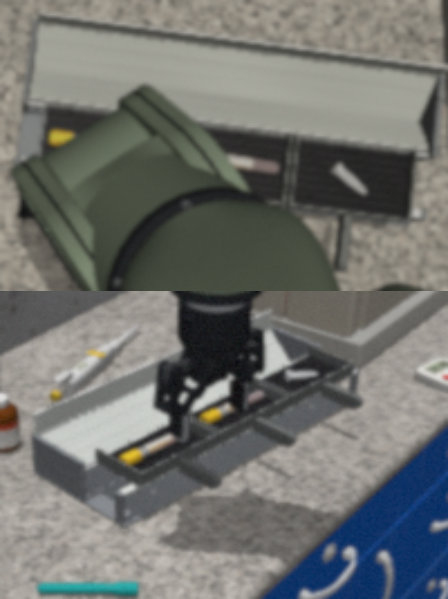

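The fingers hover over the left tab. Next I descend and close.

carry_out(targets=[[0, 0, 2, 0, 0, 0], [0, 0, 4, 0, 0, 0], [0, 0, 6, 0, 0, 0], [0, 0, 7.5, 0, 0, 0], [0, 0, 8.3, 0, 0, 0], [0, 0, 8.4, 0, 0, 0], [0, 0, 8.4, 0, 0, 0]])

```text
clock: 2.5
ee_pos: [484.6, 151.9, 37.9]
orientation: [[-0.991, 0.137, 0.001], [0.137, 0.991, 0.0], [-0.001, 0.0, -1.0]]
ft_force: [-0.1, 0.5, 0.6]
finger_gap: 85.2
grasp_force: 0.0
```

carry_out(targets=[[0, 0, 0, 0, 0, 0], [0, 0, 0, 0, 0, 0], [0, 0, 0, 0, 0, 0], [0, 0, 0, 0, 0, 0], [0, 0, 0, 0, 0, 0], [0, 0, 0, 0, 0, 0], [0, 0, 0, 0, 0, 0], [0, 0, 0, 0, 0, 0]], grip=255)

```text
clock: 3.3
ee_pos: [484.4, 152.1, 37.4]
orientation: [[-0.991, 0.137, 0.0], [0.137, 0.991, 0.0], [-0.0, 0.0, -1.0]]
ft_force: [-1.2, 3.7, 5.5]
finger_gap: 9.0
grasp_force: 59.4
```

```bash
python3 -c "
import numpy as np
for a in range(0,53,3):
    r=np.radians(a);c,s=np.cos(r),np.sin(r);print(a,round((-116*c+7*s+116)/10,2),round((116*s+7*c-7)/10,2))"
```

```text
0 0.0 0.0
3 0.05 0.61
6 0.14 1.21
9 0.25 1.81
12 0.4 2.4
15 0.58 2.98
18 0.78 3.55
21 1.02 4.11
24 1.29 4.66
27 1.58 5.19
30 1.9 5.71
33 2.25 6.2
36 2.63 6.68
39 3.03 7.14
42 3.45 7.58
45 3.89 8.0
48 4.36 8.39
51 4.84 8.76
```

carry_out(targets=[[-0.05, 0, -0.61, 0, 0, 0], [-0.09, 0, -0.9, 0, 0, 0], [-0.14, 0, -1.21, 0, 0, 0], [-0.19, 0, -1.5, 0, 0, 0], [-0.25, 0, -1.81, 0, 0, 0], [-0.4, 0, -2.4, 0, 0, 0], [-0.58, 0, -2.98, 0, 0, 0], [-0.78, 0, -3.55, 0, 0, 0]])

```text
clock: 4.1
ee_pos: [492.4, 150.9, 73.0]
orientation: [[-0.991, 0.137, 0.0], [0.137, 0.991, 0.0], [-0.0, 0.0, -1.0]]
ft_force: [5.0, 4.5, -8.0]
finger_gap: 9.1
grasp_force: 58.3
```

carry_out(targets=[[-0.24, 0, -0.56, 0, 0, 0], [-0.51, 0, -1.11, 0, 0, 0], [-0.8, 0, -1.64, 0, 0, 0], [-1.12, 0, -2.16, 0, 0, 0], [-1.47, 0, -2.65, 0, 0, 0], [-1.85, 0, -3.13, 0, 0, 0], [-2.25, 0, -3.59, 0, 0, 0], [-2.67, 0, -4.03, 0, 0, 0]])

```text
clock: 4.9
ee_pos: [518.3, 147.2, 113.0]
orientation: [[-0.991, 0.137, -0.001], [0.137, 0.991, 0.0], [0.001, -0.0, -1.0]]
ft_force: [1.6, 5.0, -10.1]
finger_gap: 8.8
grasp_force: 58.7
```

carry_out(targets=[[-0.44, 0, -0.42, 0, 0, 0], [-0.91, 0, -0.81, 0, 0, 0], [-1.2, 0, -1.05, 0, 0, 0], [-1.2, 0, -1.05, 0, 0, 0], [-1.2, 0, -1.05, 0, 0, 0], [-1.2, 0, -1.05, 0, 0, 0], [-1.2, 0, -1.05, 0, 0, 0]])

```text
clock: 5.6
ee_pos: [530.4, 145.5, 123.6]
orientation: [[-0.991, 0.137, -0.0], [0.137, 0.991, -0.0], [0.0, -0.0, -1.0]]
ft_force: [1.7, 4.0, -5.6]
finger_gap: 8.7
grasp_force: 59.7
```

```bash
python3 - <<'E'
from h import *
a=cams.grab_frame('top')[140:270,250:450];b=cams.grab_frame('scene')[130:280,220:420]
cv2.imwrite('pics/c2.png',np.vstack([cv2.resize(a,(448,291)),cv2.resize(b,(448,308))])[:,:,::-1])
E
```

```text
(no output)
```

View pics/c2.png

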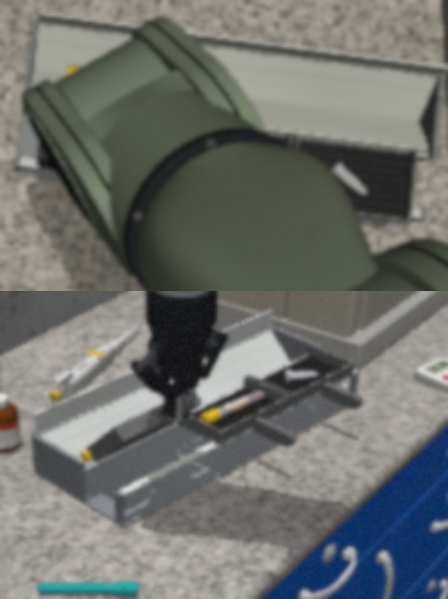

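The left tray is raised and its yellow cap shows in the trough at (72,72) in the top half. I'll lower the tray along the same arc.

carry_out(targets=[[0.76, 0, 0.63, 0, 0, 0], [1.62, 0, 1.49, 0, 0, 0], [2.4, 0, 2.43, 0, 0, 0], [3.07, 0, 3.44, 0, 0, 0], [3.63, 0, 4.52, 0, 0, 0], [4.07, 0, 5.65, 0, 0, 0], [4.4, 0, 6.82, 0, 0, 0], [4.6, 0, 8.0, 0, 0, 0]])

```text
clock: 6.5
ee_pos: [484.8, 152.0, 43.7]
orientation: [[-0.991, 0.137, 0.001], [0.137, 0.991, 0.0], [-0.001, 0.0, -1.0]]
ft_force: [-0.9, 4.6, 4.8]
finger_gap: 8.8
grasp_force: 59.7
```

carry_out(targets=[[0.03, 0, 0.3, 0, 0, 0], [0.05, 0, 0.6, 0, 0, 0], [0.05, 0, 0.6, 0, 0, 0], [0.05, 0, 0.6, 0, 0, 0]])

```text
clock: 6.9
ee_pos: [484.2, 152.0, 38.0]
orientation: [[-0.991, 0.137, -0.0], [0.137, 0.991, 0.0], [0.0, 0.0, -1.0]]
ft_force: [-4.0, 5.2, 2.6]
finger_gap: 9.1
grasp_force: 59.7
```

carry_out(targets=[[0, 0, 0, 0, 0, 0], [0, 0, 0, 0, 0, 0], [0, 0, 0, 0, 0, 0], [0, 0, 0, 0, 0, 0], [0, 0, 0, 0, 0, 0], [0, 0, 0, 0, 0, 0], [0, 0, 0, 0, 0, 0]], grip=0)

```text
clock: 7.6
ee_pos: [484.3, 151.7, 37.6]
orientation: [[-0.991, 0.137, -0.0], [0.137, 0.991, -0.0], [0.0, -0.0, -1.0]]
ft_force: [0.4, -0.8, 0.8]
finger_gap: 85.4
grasp_force: 0.0
```

carry_out(targets=[[0, 0, -1.5, 0, 0, 0], [0, 0, -4, 0, 0, 0], [0, 0, -6.5, 0, 0, 0], [0, 0, -8.4, 0, 0, 0], [0, 0, -8.4, 0, 0, 0]])

```text
clock: 8.1
ee_pos: [485.2, 152.0, 123.6]
orientation: [[-0.99, 0.138, 0.003], [0.138, 0.99, 0.001], [-0.003, 0.001, -1.0]]
ft_force: [0.2, -0.8, -0.5]
finger_gap: 85.7
grasp_force: 0.0
```

carry_out(targets=[[0, -2, 0, 0, 0, 0], [0, -5.5, 0, 0, 0, 0], [0, -9, 0, 0, 0, 0], [0, -12, 0, 0, 0, 0], [0, -13.2, 0, 0, 0, 0], [0, -13.2, 0, 0, 0, 0], [0, -13.2, 0, 0, 0, 0]])

```text
clock: 8.8
ee_pos: [466.3, 21.9, 121.4]
orientation: [[-0.991, 0.137, -0.0], [0.137, 0.991, 0.001], [0.0, 0.001, -1.0]]
ft_force: [0.3, 1.1, -0.8]
finger_gap: 85.4
grasp_force: 0.0
```

```bash
python3 - <<'E'
from h import *
s=env.state()
f=np.load('f.npz');p=f['R'].T@(np.array(s['ee_pos'])[:2]-f['t']);print('feeder',p,s['ee_pos'][2])
a=cams.grab_frame('top')[140:270,250:450];b=cams.grab_frame('scene')[130:280,220:420]
cv2.imwrite('pics/c3.png',np.vstack([cv2.resize(a,(448,291)),cv2.resize(b,(448,308))])[:,:,::-1])
E
```

```text
feeder [-158.08583529    0.65254533] 121.38047732592034
```

View pics/c3.png

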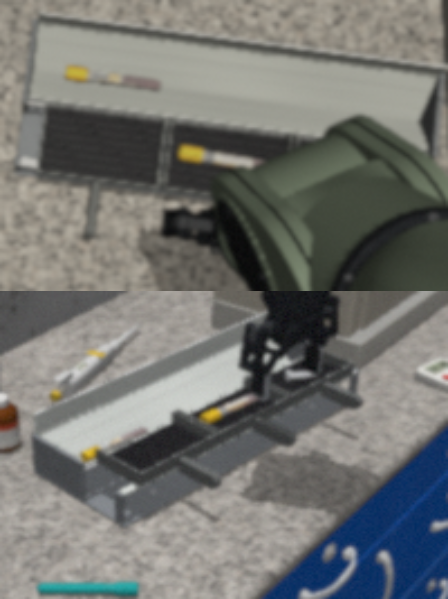

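The first tube lies along the fold (cap (75,73), end (160,85) in the top half). The left tray is empty and level. Next I do the same with the middle tray.

carry_out(targets=[[0, 0, 2, 0, 0, 0], [0, 0, 4, 0, 0, 0], [0, 0, 6, 0, 0, 0], [0, 0, 7.5, 0, 0, 0], [0, 0, 8.3, 0, 0, 0], [0, 0, 8.4, 0, 0, 0], [0, 0, 8.4, 0, 0, 0]])

```text
clock: 9.6
ee_pos: [466.3, 21.4, 37.9]
orientation: [[-0.991, 0.137, 0.0], [0.137, 0.991, 0.0], [-0.0, 0.0, -1.0]]
ft_force: [0.3, -0.3, 0.4]
finger_gap: 85.6
grasp_force: 0.0
```

carry_out(targets=[[0, 0, 0, 0, 0, 0], [0, 0, 0, 0, 0, 0], [0, 0, 0, 0, 0, 0], [0, 0, 0, 0, 0, 0], [0, 0, 0, 0, 0, 0], [0, 0, 0, 0, 0, 0], [0, 0, 0, 0, 0, 0], [0, 0, 0, 0, 0, 0]], grip=255)

```text
clock: 10.4
ee_pos: [466.3, 21.3, 37.7]
orientation: [[-0.991, 0.137, 0.0], [0.137, 0.991, 0.0], [-0.0, 0.0, -1.0]]
ft_force: [-0.1, 3.1, 5.2]
finger_gap: 8.9
grasp_force: 59.4
```

carry_out(targets=[[-0.05, 0, -0.61, 0, 0, 0], [-0.09, 0, -0.9, 0, 0, 0], [-0.14, 0, -1.21, 0, 0, 0], [-0.19, 0, -1.5, 0, 0, 0], [-0.25, 0, -1.81, 0, 0, 0], [-0.4, 0, -2.4, 0, 0, 0], [-0.58, 0, -2.98, 0, 0, 0], [-0.78, 0, -3.55, 0, 0, 0]])

```text
clock: 11.2
ee_pos: [474.3, 20.1, 73.5]
orientation: [[-0.991, 0.137, 0.001], [0.137, 0.991, 0.0], [-0.001, 0.0, -1.0]]
ft_force: [6.3, 3.4, -8.8]
finger_gap: 9.3
grasp_force: 58.3
```

carry_out(targets=[[-0.24, 0, -0.56, 0, 0, 0], [-0.51, 0, -1.11, 0, 0, 0], [-0.8, 0, -1.64, 0, 0, 0], [-1.12, 0, -2.16, 0, 0, 0], [-1.47, 0, -2.65, 0, 0, 0], [-1.85, 0, -3.13, 0, 0, 0], [-2.25, 0, -3.59, 0, 0, 0], [-2.67, 0, -4.03, 0, 0, 0]])

```text
clock: 12.0
ee_pos: [500.3, 16.4, 113.6]
orientation: [[-0.991, 0.137, -0.001], [0.137, 0.991, 0.0], [0.001, 0.0, -1.0]]
ft_force: [3.5, 4.3, -10.2]
finger_gap: 9.0
grasp_force: 58.8
```

carry_out(targets=[[-0.44, 0, -0.42, 0, 0, 0], [-0.91, 0, -0.81, 0, 0, 0], [-1.2, 0, -1.05, 0, 0, 0], [-1.2, 0, -1.05, 0, 0, 0], [-1.2, 0, -1.05, 0, 0, 0], [-1.2, 0, -1.05, 0, 0, 0], [-1.2, 0, -1.05, 0, 0, 0]])

```text
clock: 12.7
ee_pos: [512.3, 14.7, 124.0]
orientation: [[-0.991, 0.137, 0.0], [0.137, 0.991, -0.0], [-0.0, -0.0, -1.0]]
ft_force: [0.9, 3.9, -5.1]
finger_gap: 9.2
grasp_force: 59.7
```

carry_out(targets=[[0.76, 0, 0.63, 0, 0, 0], [1.62, 0, 1.49, 0, 0, 0], [2.4, 0, 2.43, 0, 0, 0], [3.07, 0, 3.44, 0, 0, 0], [3.63, 0, 4.52, 0, 0, 0], [4.07, 0, 5.65, 0, 0, 0], [4.4, 0, 6.82, 0, 0, 0], [4.6, 0, 8.0, 0, 0, 0]])

```text
clock: 13.5
ee_pos: [466.7, 21.2, 44.0]
orientation: [[-0.991, 0.137, 0.001], [0.137, 0.991, 0.0], [-0.001, 0.0, -1.0]]
ft_force: [-2.2, 5.7, 5.4]
finger_gap: 8.9
grasp_force: 59.8
```

carry_out(targets=[[0.03, 0, 0.3, 0, 0, 0], [0.05, 0, 0.6, 0, 0, 0], [0.05, 0, 0.6, 0, 0, 0], [0.05, 0, 0.6, 0, 0, 0]])

```text
clock: 13.9
ee_pos: [466.1, 21.2, 38.3]
orientation: [[-0.991, 0.137, -0.0], [0.137, 0.991, -0.0], [0.0, -0.0, -1.0]]
ft_force: [-3.5, 6.4, 2.6]
finger_gap: 9.1
grasp_force: 59.7
```

carry_out(targets=[[0, 0, 0, 0, 0, 0], [0, 0, 0, 0, 0, 0], [0, 0, 0, 0, 0, 0], [0, 0, 0, 0, 0, 0], [0, 0, 0, 0, 0, 0], [0, 0, 0, 0, 0, 0], [0, 0, 0, 0, 0, 0]], grip=0)

```text
clock: 14.6
ee_pos: [466.2, 21.0, 37.9]
orientation: [[-0.991, 0.137, -0.0], [0.137, 0.991, -0.0], [0.0, -0.0, -1.0]]
ft_force: [-0.1, -0.4, 0.4]
finger_gap: 85.5
grasp_force: 0.0
```

carry_out(targets=[[0, 0, -1.5, 0, 0, 0], [0, 0, -4, 0, 0, 0], [0, 0, -7, 0, 0, 0], [0, 0, -10, 0, 0, 0], [0, 0, -13, 0, 0, 0], [0, 0, -15, 0, 0, 0], [0, 0, -15, 0, 0, 0]])

```text
clock: 15.3
ee_pos: [467.0, 21.0, 190.0]
orientation: [[-0.99, 0.138, 0.003], [0.138, 0.99, 0.0], [-0.003, 0.001, -1.0]]
ft_force: [0.5, -0.5, 0.0]
finger_gap: 85.6
grasp_force: 0.0
```

carry_out(targets=[[1, 3, 0, 0, 0, 0], [1, 7, 0, 0, 0, 0], [1, 11, 0, 0, 0, 0], [1, 15, 0, 0, 0, 0], [1, 19, 0, 0, 0, 0], [1, 23, 0, 0, 0, 0], [1, 27, 0, 0, 0, 0], [1, 30, 0, 0, 0, 0]])

```text
clock: 16.1
ee_pos: [497.0, 322.0, 186.9]
orientation: [[-0.991, 0.136, -0.001], [0.136, 0.991, -0.0], [0.001, -0.0, -1.0]]
ft_force: [0.0, -0.4, -0.7]
finger_gap: 85.6
grasp_force: 0.0
```

```bash
python3 - <<'E'
from h import *
a=cams.grab_frame('top')[140:270,250:450];b=cams.grab_frame('scene')[130:280,220:420]
cv2.imwrite('pics/c4.png',np.vstack([cv2.resize(a,(448,291)),cv2.resize(b,(448,308))])[:,:,::-1])
E
```

```text
(no output)
```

View pics/c4.png

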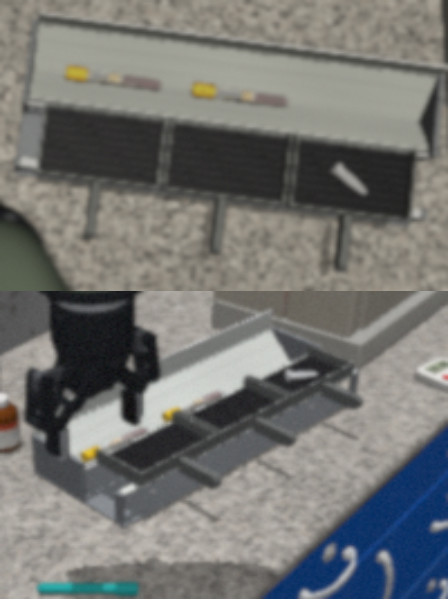

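Both tubes lie in line along the fold (caps at (77,73) and (203,90) in the top half). The trays are level and the microtube is still in the right tray at (350,178). The robot is clear at z = 187, so I'll check that nothing is moving and hand in.

```bash
python3 - <<'E'
from h import *
from cell import workorder
f=np.load('f.npz')
for k in range(2):
    im=cv2.cvtColor(cams.grab_frame('top'),cv2.COLOR_RGB2HSV)[140:200,255:450]
    m=cv2.inRange(im,(18,120,90),(35,255,255));n,_,st,c=cv2.connectedComponentsWithStats(m)
    q=[c[i]+[255,140] for i in range(1,n) if st[i,4]>8]
    print([(f['R'].T@(w[:2]-f['t'])).round(1).tolist() for w in ray('top',q,27)])
print(np.abs(env.state()['dq']).max(),workorder.job_done())
E
```

```text
[[-1.0, 165.7], [-1.7, 25.7]]
[[-1.0, 165.7], [-1.8, 25.6]]
the job is handed in; nothing more can be done
0.02826099160232835 None
```

Both serum tubes lie still in line along the trough's fold, the microtube is still in its tray, all trays are level, the robot is clear, and the job was handed in at about 16 s of the 61 s allowed.

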